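# Slide a timer module along the guide rail into its programming nest

## Robot

A 6-joint arm with a two-finger parallel gripper is mounted at the origin on the work surface. World frame = base frame: x ahead of the robot, y to its left, z up, the work surface at z = 0. Lengths are in m, angles in rad, forces in N, time in s.
With the tool pointing down it reaches from about 0.25 to 0.725 m from the base axis. Payload 4 kg.
Tool frame: the origin (TCP) lies between the finger pads; the fingertips stand 25 mm ahead of it and the grasp point (between the pads) lies 6 mm ahead of it; z points along the fingers, y is the line along which they close (so a half turn about z gives the same grasp; the last joint's range is limited). The gripper opens to 85 mm and grips with 20 to 120 N. Pads are 22 mm wide; open, the fingers measure 114 mm over their backs; the gripper's body (76 mm by 85 mm) begins 54 mm behind the grasp point. The pads swing forward as they close: fully open they stand 13 mm farther back than shut.
Start: joints at [1.149, 0.241, 0.005, 1.335, 0, 1.571], TCP at [0.205, 0.456, 0.256] pointing down, gripper open.
Joint ranges: [-2.72, 2.72], [-1.05, 1.87], [-1.09, 1.28], [-1.99, 2.15], [-1.42, 1.44], [-3.14, 3.14]. Speed limits (rad/s): [2.79, 2.79, 3.14, 3.14, 3.14, 3.14].

## Interface

Orientations are given as a unit quaternion [x, y, z, w].
In Python, from workcell import bot gives the robot as it stands. The module is installed in compiled form; this text tells all that it offers.
- The arm moves only by the shell command python3 -m pendant 'ROWS'. ROWS is JSON, one flat list of numbers, 7 for each row, row after row: the shift along the tool's x, y, z normalised to -1 to 1, where 1 is 0.5 m, then the turn, a rotation vector about the tool's x, y, z normalised to -1 to 1, where 1 is 180 degrees, then the opening, from 0 (shut) to 1 (fully open). In form: [tx, ty, tz, ax, ay, az, fingers, tx, ty, tz, ax, ay, az, fingers, ...]. A call has exactly 10 rows; each row is the pose to reach, as a shift and turn from the pose commanded when the call began, along the tool's axes at that moment, turning the shorter way round; what a row does not reach only later rows make up. A row lasts 1/12 s, in which the tool goes at most 41.7 mm and 7.16 degrees, less where a joint would pass 70% of its speed; a pose out of reach is approached as far as the arm can. A call with a number of a shift or a turn outside -1 to 1 is refused whole. A call with a gripper value outside its range is refused whole. The fingers move at their own pace and stop on an object; the grip force is fixed at half the most. Time passes only in rows, so rows that repeat a pose let the fingers close, or fill a call up. It gives the time, the measured TCP pose, the force, the opening and the grip force at its end, in the units of the state.
- bot.get_obs(): the state, without advancing time (a new reading comes with each control period).
- bot.camera(name): name is "side" or "top" or "wrist"; returns a dict with "pixels" (420x560x3 uint8, red, green, blue), "mtx" (3x3 intrinsics, pixels), "cam_to_world" (4x4, takes a point from camera to world coordinates); the wrist camera has in their place "hand_eye" (4x4, takes a point from camera to tool coordinates, whose origin is the TCP and whose axes are the flange's). Camera axes: x right, y up, looking along -z (the intrinsics and any distortion apply to the point x, -y, -z); pixel columns grow to the right and rows downward; lengths in m; the calibration is good to about 2 mm. A picture is of the moment at which its call begins: read the wrist's pose just before it. There is no depth.
- bot.job_done(): hands the job in; it is judged then, once.
The state is a dict: "clock": time; "joint_pos": joint angles; "joint_vel": joint speeds; "tau": joint torques, N m; "eef_pos": TCP position; "tool_rot": TCP orientation; "ft_force": force on the tool from outside, world axes, zero at the start; "ft_torque": the same for the moment, N m; "grip_width": finger opening in m; "grasp_force": force on a finger pad.
Only numpy, scipy, OpenCV 4.12 (cv2) and the standard library are available. Lean on these libraries where they do the work, as an engineer would, in place of code of your own. Each camera call takes 0.05 s, during which the arm holds its last target. There are 200 camera calls.

## Task

Load the beige timer module into the programming nest by pushing it only: press it flat against the long aluminium guide rail, then, keeping it against the rail, slide it along into the corner pocket until it is fully home against the end stop, with the spring contacts pressed in. Do not lift or tip the module, and leave the loose things around it where they are. The contacts spring back, so finish while your fingertips are still holding the module pressed home.

Things in the scene. Friction and masses are not known exactly. Their poses are not given: they have to be found in the camera images.
- nest: Programming nest, fixed to the cart: dark rectangular deck with an aluminium guide rail, end stop and short lip on it, which form the corner pocket. Origin on the cart surface; x runs across the deck towards the rail, y along the rail towards the end stop, z up. Deck spans x -75 to +75 mm, y -130 to +160 mm, its flat top 12 mm above the cart. The module at home has its centre at x = 26 mm, y = 78 mm.
- rail_face (a point): Foot of the guide rail's inner face, on the deck half-way along the rail, same axes as the nest. The face is the plane nest x = +45 mm; the straight rail is 12 mm wide, 9 mm high above the deck and runs from nest y = -130 to +105 mm.
- end_stop (a point): Foot of the end stop's face, on the deck in the middle of the pocket's width, same axes as the nest. The face is the plane nest y = +105 mm; aluminium block 22 mm high above the deck, from nest x = -6 to +57 mm. The pocket before it is 41 mm wide, 35 mm deep and open towards -y; the module at home sticks out of it by 19 mm.
- lip_face (a point): Foot of the short front lip's inner face, middle of its length, on the deck, same axes as the nest. The face is the plane nest x = +4 mm, from nest y = +70 to +120 mm; lip 10 mm wide, 9 mm high above the deck, with a slanted lead-in flaring out to about nest x = -14 mm, y = +53 mm.
- timer: Loose beige plastic timer module with an orange dial on top: box 38 mm in x, 54 mm in y, 22 mm high, about 55 g, lying flat on the deck in front of the rail, up to 0.45 rad askew, short of the pocket. Origin at the centre of its underside; y points along its length to the end with six gold contact strips, which goes first into the pocket; its +x side goes against the rail; z up.
- contacts (a joint): Black block with six gold spring pins in the middle of the end stop, 22 mm wide, 6 to 16 mm above the deck: 0 = standing free, pin tips 5 mm proud of the end stop's face; 0.005 = pressed in flush (m). Takes about 1 N to start and 4 N to press flush, and springs back when released.
- nut_deck: Loose brass thumb nut, 18 mm diameter, 11 mm high, standing on the deck in front of the lip. Origin at the centre of its underside. Leave alone.
- nut_cart: Loose brass thumb nut, 18 mm diameter, 11 mm high, on the cart top. Origin at the centre of its underside. Leave alone.
- tin: Loose chrome soldering tip tin, 50 mm diameter, 25 mm high, on the cart top. Origin at the centre of its underside. Leave alone.
- breadboard: Loose white solderless breadboard, 55 x 83 x 9 mm with small parts up to 16 mm high, on the cart top. Origin at the centre of its underside. Leave alone.
- driver: Loose screwdriver with yellow handle, 150 mm long, lying on the cart top. Leave alone.
- clamp: Fixed red aluminium bench clamp, about 62 x 150 mm and 60 mm high, gripping an upright olive circuit board 85 mm wide whose top edge is 108 mm high. Origin on the cart under its middle. An obstacle.
There are look-alikes about, which are no part of the job. Leave any purple or turquoise look-alike of the timer alone.

How it is judged:
By the outcome, as a careful person would: the job done as asked, in the order asked, and still so for the second after the job is handed in, while the arm keeps its last pose, push and grip.
It also fails if it takes over 42 s, if anything falls off the work surface, if the arm or the gripper's body presses on something with over 40 N, if the wrist force passes 120 N, or if a joint passes its speed limit or range.

## Working session

There is one attempt and no reset: what is moved stays moved. The work goes in short steps, Python scripts to look and compute and a shell command to move; the robot and the scene stay as the last step left them, time stands still between calls to the robot, and variables do not carry over. Pictures are saved under pics/ and viewed, at most 10 in all, crops included, and the job is handed in when it is done.

```bash
mkdir -p pics
python3 - <<'E'
from workcell import bot
import cv2,numpy as np,pickle
o=bot.get_obs();print({k:np.round(v,3).tolist() for k,v in o.items()})
d={}
for n in("top","side"):
    c=bot.camera(n);d[n]=c;print(n,c.keys(),np.round(c["mtx"],1).tolist(),np.round(c["cam_to_world"],3).tolist())
    cv2.imwrite(f"pics/{n}0.png",c["pixels"][:,:,::-1])
pickle.dump(d,open("d0.pkl","wb"))
E
```

```text
{'clock': 0.0, 'joint_pos': [1.149, 0.241, 0.004, 1.335, 0.0, 1.571], 'joint_vel': [-0.002, -0.0, 0.001, 0.0, -0.001, -0.0], 'tau': [-0.0, -37.231, 25.241, 0.017, -0.0, -0.0], 'eef_pos': [0.204, 0.456, 0.255], 'tool_rot': [0.209, 0.978, -0.001, -0.0], 'ft_force': [1.091, -0.419, -0.134], 'ft_torque': [0.018, -0.007, 0.009], 'grasp_force': 0.0, 'grip_width': 0.086}
top dict_keys(['pixels', 'mtx', 'cam_to_world']) [[396.9, 0.0, 279.5], [0.0, 396.9, 204.3], [0.0, 0.0, 1.0]] [[0.012, 0.996, -0.086, 0.464], [-1.0, 0.013, 0.007, -0.003], [0.008, 0.086, 0.996, 0.939], [0.0, 0.0, 0.0, 1.0]]
side dict_keys(['pixels', 'mtx', 'cam_to_world']) [[388.2, 0.0, 284.3], [0.0, 388.2, 207.5], [0.0, 0.0, 1.0]] [[0.945, 0.221, -0.241, 0.255], [-0.326, 0.62, -0.714, -0.767], [-0.008, 0.753, 0.658, 0.756], [0.0, 0.0, 0.0, 1.0]]
```

View pics/top0.png

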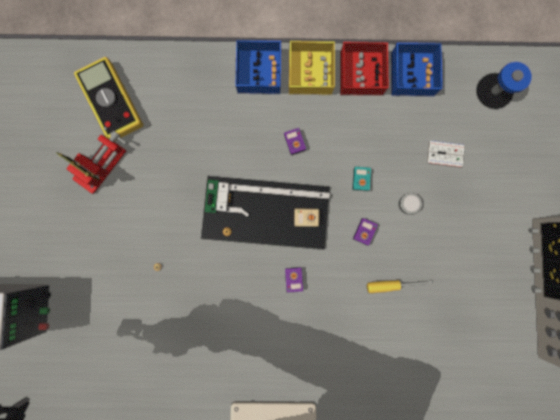

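View pics/side0.png

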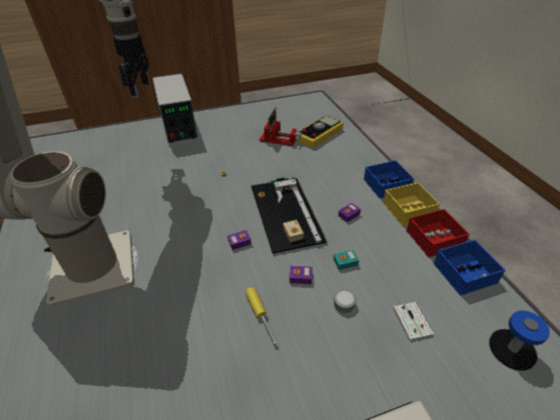

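Top view: the deck spans about (203,177)-(330,248), with the rail along its upper edge and the end stop at left (215,197). The beige timer is at (307,217) and nut_deck at (227,231). In the side view the timer is at (293,231). So nest x is roughly world +x and nest y roughly world +y.

```bash
cat > h.py <<'E'
import numpy as np,cv2
def ray(c,uv,T=None):
    T=c["cam_to_world"] if T is None else T
    K=c["mtx"];p=np.linalg.solve(K,[uv[0],uv[1],1]);d=T[:3,:3]@[p[0],-p[1],-p[2]]
    return T[:3,3],d/np.linalg.norm(d)
def onz(c,uv,z,T=None):
    o,d=ray(c,uv,T);return o+d*(z-o[2])/d[2]
def tri(r1,r2):
    (a,d),(b,e)=r1,r2
    s,t=np.linalg.lstsq(np.c_[d,-e],b-a,rcond=None)[0]
    return (a+s*d+b+t*e)/2,np.linalg.norm(a+s*d-b-t*e)
def big(m,k=None):
    cs,_=cv2.findContours(m.astype(np.uint8),cv2.RETR_EXTERNAL,cv2.CHAIN_APPROX_NONE)
    return max(cs,key=cv2.contourArea)
E
python3 - <<'E'
import pickle,numpy as np,cv2
from h import *
d=pickle.load(open("d0.pkl","rb"))
box={"top":(190,165,345,260),"side":(240,165,335,260)}
R={}
for n in d:
    x0,y0,x1,y1=box[n];im=d[n]["pixels"][y0:y1,x0:x1]
    hsv=cv2.cvtColor(im,cv2.COLOR_RGB2HSV);h,s,v=[hsv[...,i].astype(int) for i in range(3)]
    b=(h<25)&(s>40)&(v>130)
    c=big(b);r=cv2.minAreaRect(c);print(n,"timer",r,cv2.contourArea(c))
    o=(h<14)&(s>130)&(v>90)
    filled=np.zeros_like(o,np.uint8);cv2.drawContours(filled,[c],-1,1,-1)
    ys,xs=np.nonzero(o&(filled>0));dc=(xs.mean()+x0,ys.mean()+y0);print("dial",dc,len(xs))
    R[n]=ray(d[n],dc)
    if n=="top":
        m=cv2.morphologyEx((v<75).astype(np.uint8),cv2.MORPH_CLOSE,np.ones((25,25)))
        c2=big(m);r2=cv2.minAreaRect(c2);print("deck",r2)
        P=np.array([onz(d[n],p+[x0,y0],.012)[:2] for p in cv2.boxPoints(r2)]);print(P.round(4),np.linalg.norm(P-np.roll(P,1,0),axis=1))
        P=np.array([onz(d[n],p+[x0,y0],.034)[:2] for p in cv2.boxPoints(r)]);print(P.round(4),P.mean(0),np.linalg.norm(P-np.roll(P,1,0),axis=1))
print("dial3d",tri(R["top"],R["side"]))
E
```

```text
top timer ((116.0, 52.0), (16.0, 24.0), 90.0) 374.0
dial (np.float64(310.94444444444446), np.float64(216.88888888888889)) 18
deck ((73.14073944091797, 47.12152099609375), (137.05685424804688, 76.14270782470703), 10.738897323608398)
[[ 0.4661  0.2   ]
 [ 0.6426  0.1721]
 [ 0.586  -0.1463]
 [ 0.4109 -0.1133]] [0.31810682 0.17867045 0.3234214  0.1781561 ]
[[ 0.5322 -0.0431]
 [ 0.5329 -0.0981]
 [ 0.4964 -0.0982]
 [ 0.4957 -0.0435]] [ 0.51430407 -0.07071349] [0.03656283 0.05493189 0.03658214 0.05474099]
side timer ((52.70000457763672, 62.900001525878906), (16.546903610229492, 12.969194412231445), 63.43495178222656) 166.0
dial (np.float64(294.2), np.float64(230.0)) 10
dial3d (array([ 0.5139418 , -0.08157666,  0.03699613]), np.float64(0.0011620534372656923))
```

```bash
python3 -m pendant '[-0.4,-0.32,-0.05,0,0,0.2,0,-0.82,-0.63,-0.09,0,0,0.389,0,-0.82,-0.63,-0.09,0,0,0.389,0,-0.82,-0.63,-0.09,0,0,0.389,0,-0.82,-0.63,-0.09,0,0,0.389,0,-0.82,-0.63,-0.09,0,0,0.389,0,-0.82,-0.63,-0.09,0,0,0.389,0,-0.82,-0.63,-0.09,0,0,0.389,0,-0.82,-0.63,-0.09,0,0,0.389,0,-0.82,-0.63,-0.09,0,0,0.389,0]'
python3 - <<'E'
from workcell import bot
from scipy.spatial.transform import Rotation as R
import numpy as np
o=bot.get_obs();r=R.from_quat(o["tool_rot"]).as_matrix();e=np.array([.45,0,.30])-o["eef_pos"]
print(o["eef_pos"],r.round(3).tolist(),"cmd",(r.T@e/.5).round(3), "yawx",np.degrees(np.arctan2(r[1,0],r[0,0])))
E
```

```text
clock: 0.93
eef_pos: [0.4015, 0.0886, 0.2926]
tool_rot: [0.734, 0.679, -0.0, -0.0]
ft_force: [0.6, 0.3, 0.0]
grip_width: -0.0004
grasp_force: 0.0
[0.40152462 0.08861716 0.29257576] [[0.079, 0.997, -0.0], [0.997, -0.079, 0.0], [0.0, -0.0, -1.0]] cmd [-0.169  0.111 -0.015] yawx 85.48851812553133
```

```bash
python3 -m pendant '[-0.17,0.11,0,0,0,0,0,-0.17,0.11,0,0,0,0,0,-0.17,0.11,0,0,0,0,0,-0.17,0.11,0,0,0,0,0,-0.17,0.11,0,0,0,0,0,-0.17,0.11,0,0,0,0,0,-0.17,0.11,0,0,0,0,0,-0.17,0.11,0,0,0,0,0,-0.17,0.11,0,0,0,0,0,-0.17,0.11,0,0,0,0,0]'
python3 - <<'E'
from workcell import bot
import cv2,pickle
o=bot.get_obs();c=bot.camera("wrist");pickle.dump((o,c),open("w1.pkl","wb"));print(c["hand_eye"].round(3).tolist(),c["mtx"].round(1).tolist(),[k for k in c])
cv2.imwrite("pics/w1.png",c["pixels"][:,:,::-1])
E
```

```text
clock: 1.77
eef_pos: [0.4497, 0.0027, 0.2927]
tool_rot: [0.732, 0.681, 0.0, 0.0]
ft_force: [0.7, -0.2, 0.1]
grip_width: -0.0002
grasp_force: 0.0
[[-0.001, 0.965, 0.262, 0.066], [1.0, 0.001, -0.001, -0.001], [-0.001, 0.262, -0.965, -0.118], [0.0, 0.0, 0.0, 1.0]] [[304.8, 0.0, 280.3], [0.0, 304.8, 207.6], [0.0, 0.0, 1.0]] ['pixels', 'mtx', 'hand_eye']
```

View pics/w1.png

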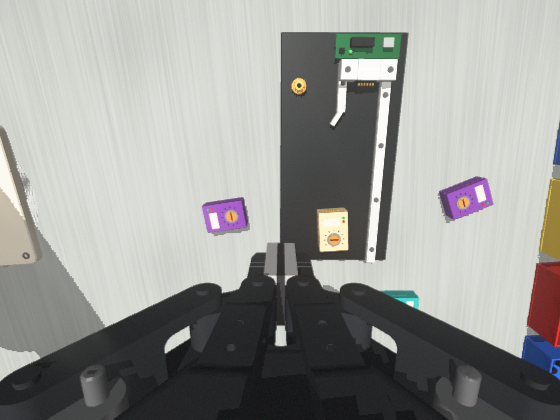

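Wrist view: the deck runs from (281,33) to (387,262) and the rail's inner edge from about (380,85) to (367,262). The end-stop front is at about row 80 and nut_deck at (299,86). The timer is at (333,231) with its dial at the near end and its contact end facing the pocket.

```bash
cat > m.py <<'E'
import pickle,sys
from h import *
from scipy.spatial.transform import Rotation as R
def wT(o,c):
    T=np.eye(4);T[:3,:3]=R.from_quat(o["tool_rot"]).as_matrix();T[:3,3]=o["eef_pos"];return T@c["hand_eye"]
def timer(c,T,z=.034):
    hsv=cv2.cvtColor(c["pixels"],cv2.COLOR_RGB2HSV);h,s,v=[hsv[...,i].astype(int) for i in range(3)]
    m=((h>5)&(h<28)&(s>45)&(v>150)).astype(np.uint8);m[:,:240]=0;m[:,450:]=0;m[:110]=0;
    m=cv2.morphologyEx(m,cv2.MORPH_CLOSE,np.ones((5,5)));k=big(m)[:,0]
    P=np.array([onz(c,p,z,T)[:2] for p in k])*1000
    (ce,sz,a)=cv2.minAreaRect(P.astype(np.float32));
    if sz[0]>sz[1]: sz=sz[::-1];a-=90
    a=(a+90)%180-90
    return k,np.array(ce),sz,a
E
python3 - <<'E'
from m import *
o,c=pickle.load(open("w1.pkl","rb"));T=wT(o,c)
k,ce,sz,a=timer(c,T);print("timer",cv2.boundingRect(k),ce,sz,a)
g=cv2.cvtColor(c["pixels"],cv2.COLOR_RGB2GRAY)
pts=[]
for r in range(110,255,5):          # rail inner top edge: from the rail going left to dark
    row=g[r].astype(int); x=next(x for x in range(355,400) if (row[x]>150) and row[x+3]>150); pts.append((x-.5,r))
for z in(.021,):
    P=np.array([onz(c,p,z,T)[:2] for p in pts])*1000
    vx,vy,x0,y0=cv2.fitLine(P.astype(np.float32),cv2.DIST_HUBER,0,.01,.01).ravel();
    if vy<0: vx,vy=-vx,-vy
    res=(P-[x0,y0])@[vy,-vx];print("rail pt",x0,y0,"yaw",np.degrees(np.arctan2(-vx,vy)),"res",res.round(1))
# deck edges at z=12: left (nest x=-75), near (y=-130), far(y=160)
L=[]
for r in range(60,220,10):
    row=g[r].astype(int);L.append((next(x for x in range(268,300) if row[x]<90)-.5,r))
P=np.array([onz(c,p,.012,T)[:2] for p in L])*1000
u=np.array([vx,vy]);n=np.array([vy,-vx]);print("left edge n",np.median(P@n),"rail n",np.dot([x0,y0],n),"(expect 120)")
top=[onz(c,(x,next(r for r in range(20,60) if g[r,x]<90)-.5),.012,T)[:2]@u*1000 for x in range(290,330,5)]
bot_=[onz(c,(x,next(r for r in range(275,240,-1) if g[r,x]<90)+.5),.012,T)[:2]@u*1000 for x in range(325,360,5)]
print("far/near",np.median(top),np.median(bot_),"(290)")
es=[next(r for r in range(100,60,-1) if g[r,x]>150) for x in (348,352,380)];print(es)
# dial height from top cam + wrist
d=pickle.load(open("d0.pkl","rb"));hsv=cv2.cvtColor(c["pixels"],cv2.COLOR_RGB2HSV)
m=np.zeros(g.shape,np.uint8);cv2.drawContours(m,[k],-1,1,-1)
ys,xs=np.nonzero((m>0)&(hsv[...,0]<14)&(hsv[...,1]>150));print(tri(ray(c,(xs.mean(),ys.mean()),T),ray(d["top"],(310.94,216.89))))
E
```

```text
timer (317, 208, 31, 44) [512.58862305 -68.45162201] (38.38296890258789, 58.943992614746094) -0.18593597412109375
rail pt 568.11017 -1.2941123 yaw -4.4728765 res [-0.7 -0.1  0.4 -0.3  0.2 -0.5  0.  26.9 -0.2  0.4 -0.3  0.2 -0.5  0.
  0.6 -0.2  0.4 -0.4 27.9 -0.6  0.   0.6 -0.2  0.4 -0.4  0.2 -0.6  0.
 26.8]
left edge n 447.6766901259525 rail n 566.4809 (expect 120)Traceback (most recent call last):
  File "<stdin>", line 19, in <module>
StopIteration
```

Run:
```python
from m import *
o,c=pickle.load(open("w1.pkl","rb"));T=wT(o,c);th=np.radians(-4.47);u=np.array([-np.sin(th),np.cos(th)])
g=cv2.cvtColor(c["pixels"],cv2.COLOR_RGB2GRAY)
for x in(290,310,325):print(x,g[28:38,x],g[256:268,x+30])
for r,z in((32.5,.012),(260.5,.012)):
    print([round(1000*onz(c,(x,r),z,T)[:2]@u,1) for x in(300,350)])
print(g[74:96,348],g[74:96,376])
r=R.from_quat(o["tool_rot"]).as_matrix();print(np.degrees(np.arctan2(-r[0,0],r[1,0])),o["eef_pos"])
```

```text
290 [212 211 210 211 110  95  98  96  96  97] [ 60  59  56  86 134 208 215 215 215 214 214 214]
310 [212 211 212 212 109  89  92  91  90  91] [ 62  63  64  90 134 207 215 214 214 215 216 216]
325 [210 208 210 210 107  86  88  88  86  87] [ 63  64  63  89 202 214 212 212 212 212 213 213]
[np.float64(208.2), np.float64(208.6)]
[np.float64(-82.4), np.float64(-82.0)]
[253 253 253 253 253 192 117 108  76  62  61  61  59  57  56  58  57  57
  60  76  78  77] [252 253 252 252 252 239 129  84  66  63  64  64  63  61  61  60  63  63
  75  76  77  77]
-4.0894144721005325 [0.44971773 0.00266318 0.29272006]
```

```bash
python3 -m pendant '[-0.136,0.032,0.05,0,0,0.002,0,-0.136,0.032,0.1,0,0,0.002,0,-0.136,0.032,0.18,0,0,0.002,0,-0.136,0.032,0.26,0,0,0.002,0,-0.136,0.032,0.33,0,0,0.002,0,-0.136,0.032,0.4,0,0,0.002,0,-0.136,0.032,0.45,0,0,0.002,0,-0.136,0.032,0.48,0,0,0.002,0,-0.136,0.032,0.5,0,0,0.002,0,-0.136,0.032,0.5,0,0,0.002,0]'
cat > look.py <<'E'
import sys
from m import *
from workcell import bot
o=bot.get_obs();c=bot.camera("wrist");T=wT(o,c);th=np.radians(-4.47);u=np.array([-np.sin(th),np.cos(th)]);n=np.array([u[1],-u[0]])
N=lambda p:(np.array([p@n-522,p@u-48.1])).round(1)
print("tcp nest",N(o["eef_pos"][:2]*1000),"z",o["eef_pos"][2].round(4),"F nest",(o["ft_force"][:2]@n).round(2),(o["ft_force"][:2]@u).round(2),o["ft_force"][2].round(2))
cv2.imwrite(f"pics/{sys.argv[1]}.png",c["pixels"][:,:,::-1]);pickle.dump((o,c),open(sys.argv[1]+".pkl","wb"))
E
python3 look.py w2
```

```text
clock: 2.65
eef_pos: [0.459, -0.0666, 0.0402]
tool_rot: [0.734, 0.679, -0.002, -0.002]
ft_force: [0.4, -1.2, -0.2]
grip_width: 0.0003
grasp_force: 0.0
tcp nest [-59.2 -78.7] z 0.0402 F nest 0.5 -1.19 -0.18
```

View pics/w2.png

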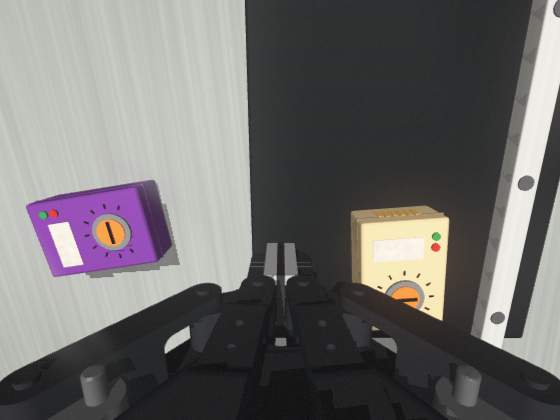

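The wrist view shows the fingertips at (280,265) clear of everything. The timer's near side is at col 355 and the rail's inner edge is at about (500,310). Now push towards the rail.

```bash
python3 -m pendant '[0,0.01,0,0,0,0,0,0,0.02,0,0,0,0,0,0,0.03,0,0,0,0,0,0,0.04,0,0,0,0,0,0,0.05,0,0,0,0,0,0,0.06,0,0,0,0,0,0,0.07,0,0,0,0,0,0,0.08,0,0,0,0,0,0,0.086,0,0,0,0,0,0,0.09,0,0,0,0,0]'; python3 look.py w3
```

```text
clock: 3.53
eef_pos: [0.5063, -0.0708, 0.0425]
tool_rot: [0.735, 0.678, 0.0, 0.0]
ft_force: [-0.8, 0.1, 0.2]
grip_width: -0.0002
grasp_force: 0.3
tcp nest [-11.7 -79.2] z 0.0425 F nest -0.76 0.07 0.17
```

View pics/w3.png

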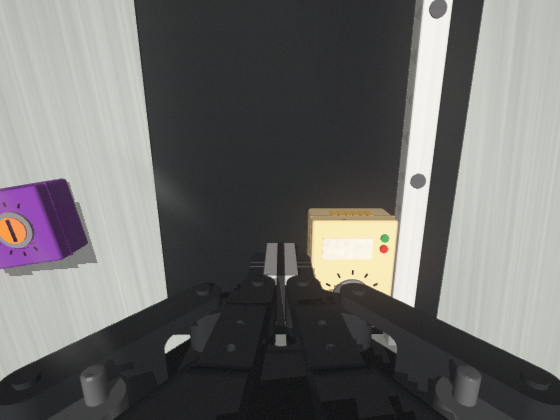

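The timer is being pushed squarely. Its rail side is at col 395 and the rail edge at about col 400, so only a few mm are left.

```bash
python3 -m pendant '[0,0.002,0,0,0,0,0,0,0.004,0,0,0,0,0,0,0.006,0,0,0,0,0,0,0.008,0,0,0,0,0,0,0.01,0,0,0,0,0,0,0.011,0,0,0,0,0,0,0.012,0,0,0,0,0,0,0.012,0,0,0,0,0,0,0.012,0,0,0,0,0,0,0.012,0,0,0,0,0]'; python3 look.py w4
```

```text
clock: 4.42
eef_pos: [0.5119, -0.0712, 0.0426]
tool_rot: [0.735, 0.679, 0.0, 0.0]
ft_force: [0.1, 0.2, 0.4]
grip_width: -0.0002
grasp_force: 0.0
tcp nest [ -6.1 -79.2] z 0.0426 F nest 0.04 0.19 0.39
```

```bash
python3 -m pendant '[0,0.002,0,0,0,0,0,0,0.004,0,0,0,0,0,0,0.006,0,0,0,0,0,0,0.008,0,0,0,0,0,0,0.01,0,0,0,0,0,0,0.012,0,0,0,0,0,0,0.013,0,0,0,0,0,0,0.014,0,0,0,0,0,0,0.014,0,0,0,0,0,0,0.014,0,0,0,0,0]'; python3 look.py w5
```

```text
clock: 5.3
eef_pos: [0.5125, -0.0712, 0.0416]
tool_rot: [0.735, 0.678, -0.004, -0.005]
ft_force: [-14.1, 0.6, 10.1]
grip_width: 0.0003
grasp_force: 7.2
tcp nest [ -5.5 -79.2] z 0.0416 F nest -14.12 -0.49 10.14
```

View pics/w5.png

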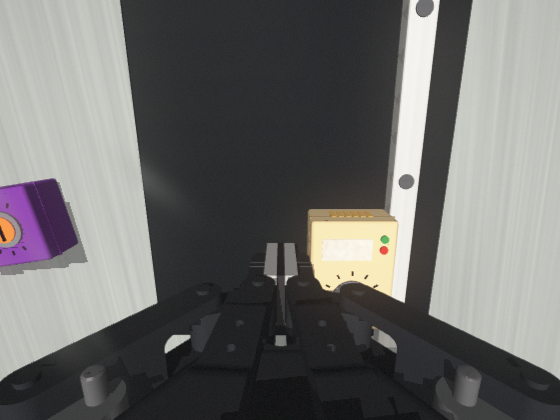

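The timer is flat against the rail (14 N, gap closed at col 395). Back off and go round behind its near end.

```bash
python3 -m pendant '[0,-0.02,0,0,0,0,0,0,-0.06,0,0,0,0,0,-0.03,-0.07,0,0,0,0,0,-0.08,-0.07,0,0,0,0,0,-0.102,-0.07,0,0,0,0,0,-0.102,-0.07,0,0,0,0,0,-0.102,-0.02,0,0,0,0,0,-0.102,0.03,0,0,0,0,0,-0.102,0.055,0,0,0,0,0,-0.102,0.055,0,0,0,0,0]'; python3 look.py w6
```

```text
clock: 6.18
eef_pos: [0.5462, -0.1247, 0.043]
tool_rot: [0.734, 0.679, 0.002, 0.002]
ft_force: [0.8, 0.7, -0.9]
grip_width: 0.0002
grasp_force: 0.0
tcp nest [  32.3 -129.9] z 0.043 F nest 0.71 0.72 -0.87
```

View pics/w6.png

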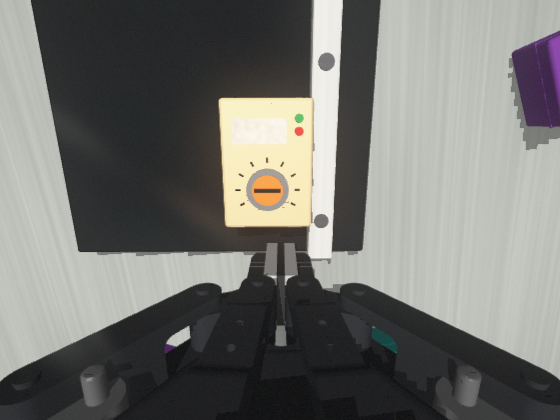

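The timer (220-313, 98-227) sits flush and parallel with the rail edge. The fingertips at (281,260) are about 6 mm right of its centre line, so shift left and push along.

```bash
python3 -m pendant '[0,-0.011,0,0,0,0,0,0.012,-0.011,0,0,0,0,0,0.024,-0.011,0,0,0,0,0,0.036,-0.01,0,0,0,0,0,0.048,-0.01,0,0,0,0,0,0.06,-0.01,0,0,0,0,0,0.072,-0.009,0,0,0,0,0,0.084,-0.009,0,0,0,0,0,0.096,-0.008,0,0,0,0,0,0.108,-0.008,0,0,0,0,0]'; python3 look.py w7
```

```text
clock: 7.07
eef_pos: [0.5426, -0.07, 0.0425]
tool_rot: [0.735, 0.679, 0.0, 0.0]
ft_force: [-0.2, -0.6, 0.6]
grip_width: -0.0001
grasp_force: 0.3
tcp nest [ 24.4 -75.6] z 0.0425 F nest -0.15 -0.58 0.59
```

View pics/w7.png

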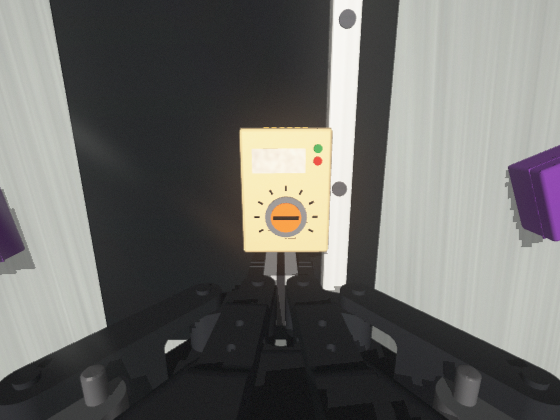

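The timer (241-331, 128-252) is still flush with the rail and the fingertip is centred behind it. Continue.

```bash
python3 -m pendant '[0.012,0.001,0,0,0,0,0,0.025,0.002,0,0,0,0,0,0.038,0.003,0,0,0,0,0,0.051,0.004,0,0,0,0,0,0.064,0.005,0,0,0,0,0,0.077,0.006,0,0,0,0,0,0.09,0.006,0,0,0,0,0,0.103,0.007,0,0,0,0,0,0.116,0.007,0,0,0,0,0,0.129,0.008,0,0,0,0,0]'; python3 look.py w8
```

```text
clock: 7.95
eef_pos: [0.5515, -0.0059, 0.0425]
tool_rot: [0.735, 0.679, -0.0, -0.0]
ft_force: [-0.0, -0.5, -1.4]
grip_width: 0.0002
grasp_force: 0.3
tcp nest [ 28.3 -11. ] z 0.0425 F nest 0.01 -0.5 -1.38
```

View pics/w8.png

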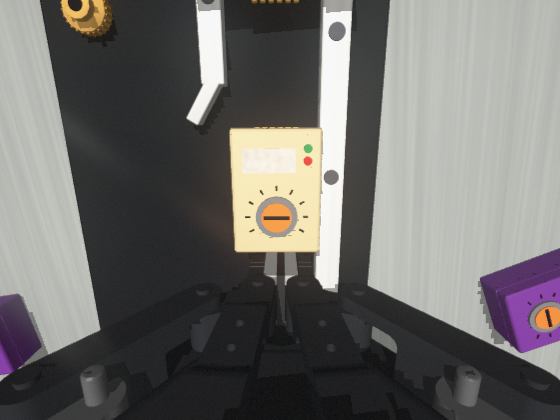

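The timer (231-321, 128-252) is still flush with the rail and in line with the pocket. The lip flare is at (205,105), clear to its left.

```bash
python3 -m pendant '[0.01,0,0,0,0,0,0,0.02,0,0,0,0,0,0,0.03,0,0,0,0,0,0,0.04,0,0,0,0,0,0,0.05,0,0,0,0,0,0,0.058,0,0,0,0,0,0,0.066,0,0,0,0,0,0,0.074,0,0,0,0,0,0,0.08,0,0,0,0,0,0,0.086,0,0,0,0,0,0]'; python3 look.py w9
```

```text
clock: 8.83
eef_pos: [0.555, 0.0365, 0.0425]
tool_rot: [0.735, 0.679, -0.0, 0.0]
ft_force: [0.1, -0.7, -0.7]
grip_width: 0.0001
grasp_force: 0.3
tcp nest [28.4 31.6] z 0.0425 F nest 0.17 -0.66 -0.71
```

```bash
python3 -m pendant '[0.002,0,0,0,0,0,0,0.004,0,0,0,0,0,0,0.006,0,0,0,0,0,0,0.008,0,0,0,0,0,0,0.01,0,0,0,0,0,0,0.012,0,0,0,0,0,0,0.014,0,0,0,0,0,0,0.014,0,0,0,0,0,0,0.014,0,0,0,0,0,0,0.014,0,0,0,0,0,0]'; python3 look.py w10
```

```text
clock: 9.72
eef_pos: [0.5555, 0.043, 0.0425]
tool_rot: [0.735, 0.678, -0.0, 0.0]
ft_force: [-0.3, -1.5, 0.1]
grip_width: -0.0001
grasp_force: 0.9
tcp nest [28.4 38.1] z 0.0425 F nest -0.2 -1.56 0.06
```

Spring contact is starting. Creep on.

```bash
python3 -m pendant '[0.002,0,0,0,0,0,0,0.004,0,0,0,0,0,0,0.006,0,0,0,0,0,0,0.008,0,0,0,0,0,0,0.01,0,0,0,0,0,0,0.012,0,0,0,0,0,0,0.012,0,0,0,0,0,0,0.012,0,0,0,0,0,0,0.012,0,0,0,0,0,0,0.012,0,0,0,0,0,0]'; python3 look.py w11
```

```text
clock: 10.6
eef_pos: [0.5558, 0.0471, 0.0425]
tool_rot: [0.735, 0.678, -0.002, 0.002]
ft_force: [-0.5, -9.0, 1.5]
grip_width: 0.0
grasp_force: 4.5
tcp nest [28.4 42.2] z 0.0425 F nest 0.18 -8.99 1.55
```

```bash
python3 -m pendant '[0.002,0,0,0,0,0,0,0.004,0,0,0,0,0,0,0.004,0,0,0,0,0,0,0.004,0,0,0,0,0,0,0.004,0,0,0,0,0,0,0.004,0,0,0,0,0,0,0.004,0,0,0,0,0,0,0.004,0,0,0,0,0,0,0.004,0,0,0,0,0,0,0.004,0,0,0,0,0,0]'; python3 look.py w12
```

```text
clock: 11.48
eef_pos: [0.5558, 0.0472, 0.0426]
tool_rot: [0.736, 0.677, -0.003, 0.003]
ft_force: [-0.5, -13.2, 2.1]
grip_width: 0.0003
grasp_force: 6.9
tcp nest [28.4 42.3] z 0.0426 F nest 0.55 -13.17 2.06
```

View pics/w12.png

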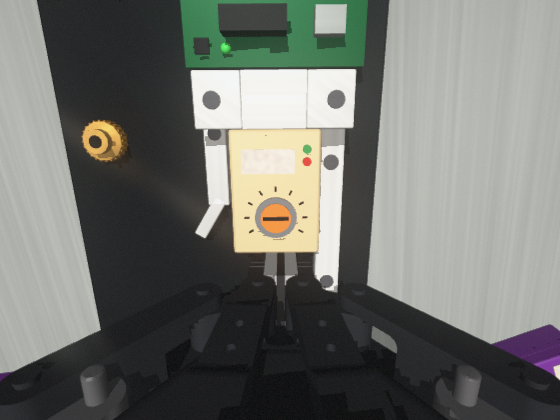

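The timer (231-320, 128-252) is seated against the end stop at row 128 and flush with the rail. The push has stalled at 13 N with no further travel, a green LED shows at (225,48), and nut_deck is untouched. Handing in while holding.

```bash
python3 -c "
from workcell import bot
print(bot.job_done())"
```

```text
the job is handed in; nothing more can be done
None
```

The timer module was pushed against the rail, slid along it and is home against the end stop, held there by the fingertips at about 13 N; I handed the job in at about 11.5 s, and the hand-in gave no verdict.

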